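# Bridge the saw gap with a batten

### The job

Set the batten up for sawing. First stand the taller of the two loose wooden blocks squarely in line with the open end of the fixed riser, its longer side along the riser's length, leaving a saw gap of about 60 mm, and let go of it; then push the batten lengthwise along the riser, without picking it up, until it lies straight across the gap, flat on riser and block, with its middle over the middle of the gap. Leave the short block, the mallet, the jar and the square where they are.

Things in the scene. Friction and masses are not known exactly. Their poses are not given: they have to be found in the camera images.
- riser: Fixed wooden riser, 260 mm long (its x), 90 mm wide (its y), flat top 70 mm above the bench; origin at the centre of its underside. x points to its open end. At its other, closed end a cleat 20 mm long, 90 mm wide stands 18 mm above the top. It cannot move.
- riser_edge (a point): Middle of the top edge at the riser's open end (130 mm along x from the riser's origin, 70 mm up); axes as the riser's: x points lengthwise out over the gap, z up.
- batten_center (a point): Centre of the loose wooden batten, 180 mm long (x), 40 mm wide (y), 18 mm thick (z), about 0.1 kg. It starts lying lengthwise on the riser's top, its rear end 50 to 70 mm from the cleat, its front end near the open end (at most 10 mm short of it or past it).
- tall_block_center (a point): Centre (half-way up) of the taller loose wooden block, 80 mm long (x), 60 mm wide (y), 70 mm high (z), as high as the riser's top; about 0.26 kg. It stands upright on the bench, free to be gripped across its 60 mm width.
- short_block_center (a point): Centre of the shorter loose wooden block, 80 mm long (x), 60 mm wide (y), only 45 mm high (z): not wanted, a bystander. It and the tall block may have either of two places.
- mallet: Bystander: orange rubber mallet lying on the bench, head 60 x 100 x 60 mm (origin under the head's centre), handle along its x, to 180 mm from the origin, top at 42 mm.
- jar: Bystander: grey plastic screw jar, 76 mm across, 85 mm high, origin at the centre of its underside.
- square: Bystander: steel combination square lying flat, blade 200 mm long (x), 25 mm wide, head 100 mm long (y), 18 mm high, 50 mm along +x; origin under the blade's centre.
Mind the look-alikes: they are no part of the job. What is meant by the part that bears batten_center is not orange, and is the smaller of those in its own colour.

How it is judged:
By the outcome, as a careful person would: the job done as asked, in the order asked, and still so for the second after the job is handed in, with the robot touching nothing.
It also fails if it takes over 51 s, if anything falls off the work surface, if the arm or the gripper's body presses on something with over 40 N, if the wrist force passes 120 N, or if a joint passes its speed limit or range.

### The arm

A 6-joint arm with a two-finger parallel gripper is mounted at the origin on the work surface. World frame = base frame: x ahead of the robot, y to its left, z up, the work surface at z = 0. Lengths are in m, angles in rad, forces in N, time in s.
With the tool pointing down it reaches from about 0.325 to 0.9 m from the base axis. Payload 6.1 kg.
Tool frame: the origin (TCP) lies midway between the tips of the shut fingers; the grasp point (between the pads) lies 19 mm behind it; y points along the fingers, z is the direction in which the jaws open and shut, and the axes are right-handed (so a half turn about y gives the same grasp; the last joint's range is limited). The gripper opens to 87 mm and grips with 3 to 60 N. Pads are 19 mm wide; open, the fingers measure 117 mm over their backs; the gripper's body (75 mm by 190 mm) begins 51 mm behind the grasp point.
Start: joints at [-1.347, 0.22, 1.526, -0, 1.395, -0.126], TCP at [0.214, -0.587, 0.223] pointing down, gripper open.
Joint ranges: [-2.98, 2.98], [-0.91, 2.08], [0.09, 2.57], [-1.24, 4.39], [0.2, 2.65], [-2.68, 2.68]. Speed limits (rad/s): [2.57, 2.57, 3.01, 3.14, 3.14, 3.14].

### API

Orientations are given as a unit quaternion [w, x, y, z].
In Python, from workcell import telemetry, viewer, ticket gives the robot as it stands. The module is installed in compiled form; this text tells all that it offers.
- The arm moves only by the shell command python3 -m inch 'ROWS' [FORCE]. ROWS is JSON, a list of rows, each a list of 3 entries, a list of its own where there are three numbers: the shift along the tool's x, y, z each as a share of 0.5 m, from -1 to 1, then the turn, a rotation vector about the tool's x, y, z each as a share of 2 rad, from -1 to 1, then the closure in counts, from 0 (fully open) to 255 (shut). In form: [[[x, y, z], [ax, ay, az], grip], ...]. A call has 1 to 5 rows; each row is the pose to reach, as a shift and turn from the pose commanded when the call began, along the tool's axes at that moment; what a row does not reach only later rows make up. A row lasts 1/8 s, in which the tool goes at most 62.5 mm and 10.7 degrees, less where a joint would pass 70% of its speed; a pose out of reach is approached as far as the arm can. A call with a number of a shift or a turn outside -1 to 1 is refused whole. A call with a gripper value outside its range is refused whole. The fingers move at their own pace and stop on an object; FORCE is the grip in N (left out, the last holds). Time passes only in rows, so rows that repeat a pose let the fingers close. It gives the time, the measured TCP pose, the force and the opening at its end, in the units of the state.
- telemetry.state(): the state, without advancing time (a new reading comes with each control period).
- viewer.grab_frame(name): name is "side" or "top"; returns a dict with "image" (384x512x3 uint8, red, green, blue), "K" (3x3 intrinsics, pixels), "k1" (the pictures are not rectified: a ray, as slopes to the right and down, at radius r is drawn at 1 + k1 r^2 times it, then the intrinsics apply), "world_from_camera" (4x4, takes a point from camera to world coordinates). Camera axes: x right, y down, z forward; pixel columns grow to the right and rows downward; lengths in m; the calibration is good to about 2 mm. A picture is of the moment at which its call begins. There is no depth.
- ticket.job_done(): hands the job in, once; it reports no verdict.
The state is a dict: "clock": time; "joint_pos": joint angles; "dq": joint speeds; "effort": joint torques, N m; "eef_pos": TCP position; "tcp_rot": TCP orientation; "force": force on the tool from outside, world axes, zero at the start; "ft_torque": the same for the moment, N m; "finger_gap": opening from 0.0 (shut) to 1.0 (fully open).
Only numpy, scipy, OpenCV 4.12 (cv2) and the standard library are available. Lean on these libraries where they do the work, as an engineer would, in place of code of your own. Each camera call takes 0.05 s, during which the arm holds its last target. There are 200 camera calls.

## Working session

There is one attempt and no reset: what is moved stays moved. The work goes in short steps, Python scripts to look and compute and a shell command to move; the robot and the scene stay as the last step left them, time stands still between calls to the robot, and variables do not carry over. Pictures are saved under pics/ and viewed, about 8 in all and at most 12, crops included, and the job is handed in when it is done.

```bash
mkdir -p pics
python3 - <<'E'
from workcell import telemetry, viewer
import cv2,pickle
s=telemetry.state()
print({k:s[k] for k in('clock','eef_pos','tcp_rot','finger_gap','force')})
for n in('side','top'):
    f=viewer.grab_frame(n); pickle.dump(f,open(f'{n}0.pkl','wb'))
    print(n,f['K'],f['k1'],f['world_from_camera'])
    cv2.imwrite(f'pics/{n}0.png',cv2.resize(f['image'][:,:,::-1],None,fx=1.5,fy=1.5,interpolation=cv2.INTER_CUBIC))
E
```

```text
{'clock': 0.0, 'eef_pos': array([ 0.21405328, -0.58654919,  0.22143075]), 'tcp_rot': array([ 0.12300592, -0.12307992,  0.69700307, -0.69563467]), 'finger_gap': 1.0003406714441259, 'force': array([-0.57194367,  0.40394103, -0.04557588])}
side [[365.20216741   0.         256.99589654]
 [  0.         365.20216741 190.63536606]
 [  0.           0.           1.        ]] 0.0021755301585464903 [[ 0.99365061 -0.06414384  0.09243395  0.44913312]
 [-0.11225302 -0.62068555  0.77598241 -0.61958467]
 [ 0.00759792 -0.78143139 -0.62394492  0.62864824]
 [ 0.          0.          0.          1.        ]]
top [[376.19357723   0.         260.24358613]
 [  0.         376.19357723 193.19902745]
 [  0.           0.           1.        ]] 0.005516270334638208 [[ 0.02011376 -0.99129288  0.13013018  0.37040902]
 [-0.99977104 -0.01899161  0.00985869  0.04448814]
 [-0.00730147 -0.13029868 -0.9914479   1.17096659]
 [ 0.          0.          0.          1.        ]]
```

View pics/top0.png

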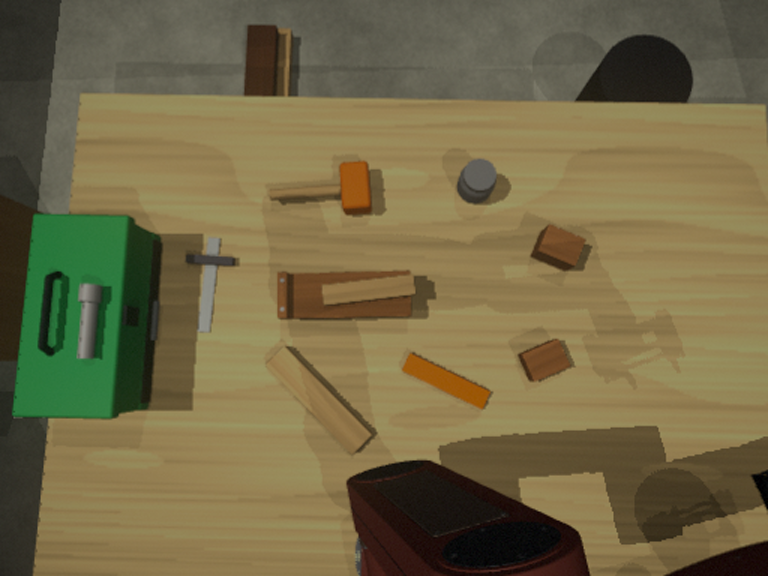

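View pics/side0.png

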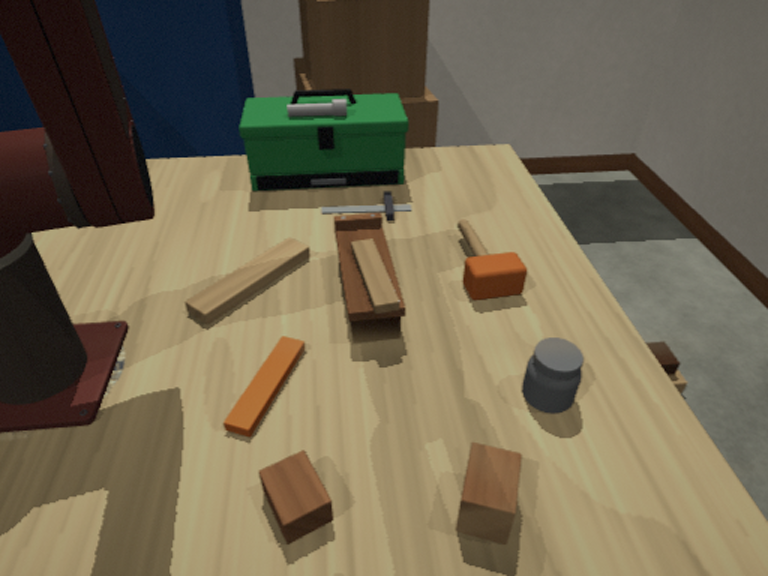

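The top view shows the riser at (345,295) with its open end to the right (world -y), and the smaller light batten on top of it at (368,290). The look-alikes are the larger light batten on the bench (320,400) and the orange bar (447,380). The brown blocks are at (560,248) and (546,360). Next is an enlarged crop to confirm these and measure the heights.

```bash
cat > h.py <<'E'
import numpy as np,cv2,pickle
def rays(f,px):
    K=f['K'];k=f['k1'];T=f['world_from_camera']
    d=np.zeros(5);d[0]=k
    n=cv2.undistortPoints(np.array(px,float).reshape(-1,1,2),K,d[:5]).reshape(-1,2)
    return T[:3,3],np.c_[n,np.ones(len(n))]@T[:3,:3].T
def onplane(f,px,z):
    o,v=rays(f,px); return o+v*((z-o[2])/v[:,2])[:,None]
def proj(f,P):
    T=f['world_from_camera'];P=(np.array(P,float).reshape(-1,3)-T[:3,3])@T[:3,:3]
    s=P[:,:2]/P[:,2:];s=s*(1+f['k1']*(s**2).sum(1,keepdims=True))
    return s@f['K'][:2,:2].T+f['K'][:2,2]
E
python3 - <<'E'
from h import *
t=pickle.load(open('top0.pkl','rb'));s=pickle.load(open('side0.pkl','rb'))
def crop(f,x0,y0,w,h,S): return cv2.resize(f['image'][y0:y0+h,x0:x0+w,::-1],None,fx=S,fy=S,interpolation=cv2.INTER_CUBIC)
a=crop(t,175,140,120,85,3.3)   # riser top view
b=crop(t,335,140,70,120,2.4)
c=crop(s,165,285,195,85,3.3)
d=crop(s,210,135,75,90,3.2)
H=600;img=np.zeros((H,800,3),np.uint8)
img[:280,:396]=a[:280,:396]; img[:288,400:568]=b[:288]; img[300:580,:643]=c[:280]; img[:288,572:800]=d[:288,:228]
cv2.imwrite('pics/crop1.png',img)
E
```

```text
Traceback (most recent call last):
ValueError: could not broadcast input array from shape (280,644,3) into shape (280,643,3)
```

Run:
```python
from h import *
t=pickle.load(open('top0.pkl','rb'));s=pickle.load(open('side0.pkl','rb'))
def crop(f,x0,y0,w,h,S): return cv2.resize(f['image'][y0:y0+h,x0:x0+w,::-1],None,fx=S,fy=S,interpolation=cv2.INTER_CUBIC)
img=np.zeros((600,800,3),np.uint8)
for (f,x,y,w,h,S,X,Y) in((t,175,160,125,70,3,0,0),(t,335,140,70,120,2.5,380,0),(s,165,290,195,80,3.5,0,310),(s,215,135,70,90,3,560,0)):
    c=crop(f,x,y,w,h,S); img[Y:Y+c.shape[0],X:X+c.shape[1]]=c
cv2.imwrite('pics/crop1.png',img)
```

```text
(no output)
```

View pics/crop1.png

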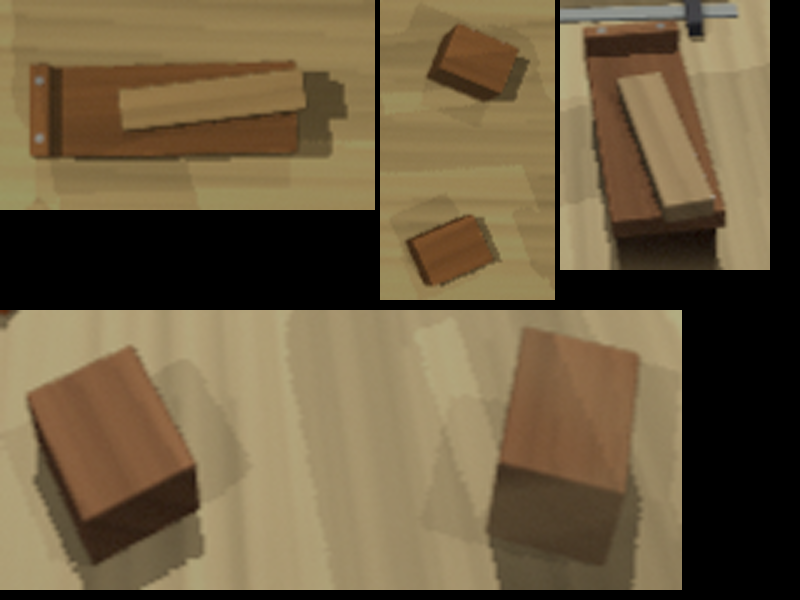

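Candidates for the tall block are the one at side px (490,490) and the one at (296,495). The first shows the taller side face, so I expect it to be the tall one. The batten on the riser is the smaller light one, and it is visibly yawed. I'll check both by casting rays.

Run:
```python
from h import *
t=pickle.load(open('top0.pkl','rb'));s=pickle.load(open('side0.pkl','rb'))
A=np.array
def rep(n,f,px,z):
    P=onplane(f,px,z);e=np.roll(P,-1,0)-P
    print(n,'c',P.mean(0).round(4),'edges',np.linalg.norm(e,axis=1).round(4),'ang',np.degrees(np.arctan2(e[:,1],e[:,0])).round(1));return P
sc=lambda p:A([165,290])+(A(p)-[0,310])/3.5
bt=lambda p:A([335,140])+(A(p)-[380,0])/2.5
rt=lambda p:A([175,160])+A(p)/3
rs=lambda p:A([215,135])+(A(p)-[560,0])/3
T=[(525,328),(638,353),(625,492),(502,463)];S=[(133,347),(195,465),(87,521),(28,395)]
for z in(.045,.07):
    rep(f'R{z}',s,sc(T),z);rep(f'L{z}',s,sc(S),z)
rep('Rbot',s,sc([(605,566),(488,531)]),0);rep('Lbot',s,sc([(198,513),(97,563)]),0)
rep('tallTop',t,bt([(458,25),(519,50),(490,100),(441,66)]),.07)
rep('shortTop',t,bt([(473,215),(494,258),(430,285),(408,242)]),.045)
rep('riser end top',t,rt([(297,62),(297,154)]),.07)
rep('cleat back',t,rt([(31,65),(31,156)]),.088)
rep('riser end side',s,rs([(612,234),(725,224)]),.07)
rep('cleat side',s,rs([(583,33),(676,31)]),.088)
rep('bat top',t,rt([(120,90),(303,69),(306,108),(127,130)]),.088)
rep('bat side',s,rs([(618,78),(660,72),(714,200),(665,209)]),.088)
# auto: minAreaRect on batten mask in top
for n,f,(x,y,w,h) in(('top',t,(205,175,80,35)),('side',s,(230,155,50,55))):
    c=f['image'][y:y+h,x:x+w].astype(int);print(n,c[h//2,w//2]);
```

```text
R0.045 c [ 0.6221 -0.2677  0.045 ] edges [0.06   0.0807 0.0596 0.0811] ang [ -21.2 -111.8  159.2   68.5]
L0.045 c [ 0.388  -0.2555  0.045 ] edges [0.0771 0.0565 0.0777 0.0581] ang [ -66.8 -156.1  114.4   23.3]
R0.07 c [ 0.6147 -0.2827  0.07  ] edges [0.0575 0.0772 0.0571 0.0777] ang [ -21.2 -111.8  159.2   68.5]
L0.07 c [ 0.3906 -0.2711  0.07  ] edges [0.0738 0.0541 0.0744 0.0557] ang [ -66.8 -156.1  114.4   23.3]
Rbot c [ 0.601  -0.3171  0.    ] edges [0.059 0.059] ang [156.2 -23.8]
Lbot c [ 0.4032 -0.29    0.    ] edges [0.0546 0.0546] ang [-158.1   21.9]
tallTop c [ 0.6088 -0.2804  0.07  ] edges [0.0776 0.0707 0.0698 0.0545] ang [-112.1  149.7   55.1  -22.6]
shortTop c [ 0.3843 -0.253   0.045 ] edges [0.0556 0.0828 0.056  0.0845] ang [-154.7  113.6   27.   -66.6]
riser end top c [0.5076 0.0147 0.07  ] edges [0.0911 0.0911] ang [-179.1    0.9]
cleat back c [0.498  0.2725 0.088 ] edges [0.0888 0.0888] ang [-177.4    2.6]
riser end side c [0.5104 0.0011 0.07  ] edges [0.0869 0.0869] ang [   1.6 -178.4]
cleat side c [0.4995 0.259  0.088 ] edges [0.0868 0.0868] ang [ -3.4 176.6]
bat top c [0.5122 0.0956 0.088 ] edges [0.1787 0.0383 0.1741 0.0397] ang [ -82.3 -174.8   98.2   11.9]
bat side c [0.5147 0.0967 0.088 ] edges [0.0381 0.1804 0.0387 0.1812] ang [   8.6  -82.2 -170.2   97.6]
top [142 114  71]
side [161 136  99]
```

Block heights: with z=70 mm, the right block's top front edge lines up with its bottom edge, so it is the tall one. The left block only fits at 45 mm. The riser end disagrees by 13 mm between views because I picked the lower lit band of its front face in the side view. I'll fit that again and work out the moves.

```bash
cat >> h.py <<'E'
from scipy.spatial.transform import Rotation as Ro
def move(s,tcp,jaw_deg):
    """shares for a tool-down pose at tcp, jaw (tool z) along jaw_deg, nearest half turn"""
    q=np.array(s['tcp_rot']);R=Ro.from_quat(np.r_[q[1:],q[0]])
    d=R.inv().apply(np.array(tcp)-s['eef_pos'])/0.5
    best=None
    for a in(jaw_deg,jaw_deg+180):
        z=np.array([np.cos(np.radians(a)),np.sin(np.radians(a)),0]);y=np.array([0,0,-1.]);x=np.cross(y,z)
        r=(R.inv()*Ro.from_matrix(np.c_[x,y,z])).as_rotvec()/2
        if best is None or np.linalg.norm(r)<np.linalg.norm(best): best=r
    return d.round(4),best.round(4)
E
python3 - <<'E'
from h import *
from workcell import telemetry
t=pickle.load(open('top0.pkl','rb'));s=pickle.load(open('side0.pkl','rb'))
A=np.array
rt=lambda p:A([175,160])+A(p)/3
rs=lambda p:A([215,135])+(A(p)-[560,0])/3
# sharpest transitions along image lines, riser open end (side view) and long edges
def ang(P):d=P[1]-P[0];return np.degrees(np.arctan2(d[1],d[0])).round(2)
print('+x edge top',ang(onplane(t,rt([(60,67),(290,62)]),.07)))
print('side L edge',ang(onplane(s,rs([(586,55),(610,222)]),.07)),'R',ang(onplane(s,rs([(680,50),(722,205)]),.07)))
print('end side',onplane(s,rs([(612,224),(723,212)]),.07).round(4))
g=cv2.cvtColor(s['image'],cv2.COLOR_RGB2GRAY).astype(int)
print('side cols', {c:g[198:218,c].tolist() for c in(236,240,244)})
g=cv2.cvtColor(t['image'],cv2.COLOR_RGB2GRAY).astype(int)
print('top rows',{r:g[r,262:284].tolist() for r in(200,204,208)})
# predicted px
u=A([.0372,-.9993]);
st=telemetry.state()
q=st['tcp_rot'];print('R\n',Ro.from_quat(np.r_[q[1:],q[0]]).as_matrix().round(3))
print(move(st,[.6125,-.282,.13],-21.7))
E
```

```text
+x edge top -87.65
side L edge -87.94 R -87.86
end side [[0.4676 0.0113 0.07  ]
 [0.5542 0.0164 0.07  ]]
side cols {236: [85, 86, 87, 86, 84, 86, 86, 86, 86, 85, 62, 41, 36, 41, 38, 42, 27, 22, 25, 29], 240: [84, 83, 82, 81, 81, 81, 81, 82, 82, 85, 47, 38, 37, 37, 38, 29, 25, 25, 25, 28], 244: [80, 78, 78, 78, 77, 82, 85, 89, 85, 75, 44, 34, 37, 37, 33, 26, 21, 22, 29, 25]}
top rows {200: [70, 71, 69, 69, 69, 69, 71, 72, 73, 74, 75, 78, 66, 71, 72, 71, 72, 71, 71, 71, 72, 71], 204: [71, 73, 72, 70, 73, 72, 74, 73, 73, 71, 72, 69, 63, 74, 74, 73, 74, 74, 75, 74, 75, 74], 208: [73, 72, 73, 72, 73, 73, 73, 73, 73, 72, 72, 72, 72, 86, 86, 87, 87, 87, 87, 87, 89, 87]}
R
 [[-0.939 -0.     0.343]
 [-0.343  0.002 -0.939]
 [-0.    -1.    -0.002]]
(array([-0.9573,  0.1838, -0.2989]), array([ 0.0008, -0.4211, -0.0005]))
```

The riser end is now at (0.509, 0.014) with its axis at -87.9°, and the views agree. I'm moving above the tall block.

```bash
python3 -m inch '[[[-0.957,0.15,-0.299],[0,-0.421,0],0],[[-0.957,0.15,-0.299],[0,-0.421,0],0],[[-0.957,0.15,-0.299],[0,-0.421,0],0],[[-0.957,0.15,-0.299],[0,-0.421,0],0],[[-0.957,0.15,-0.299],[0,-0.421,0],0]]' 20
cat > st.py <<'E'
import sys
from h import *
from workcell import telemetry
s=telemetry.state();a=[float(x) for x in sys.argv[1:]]
print('t',round(s['clock'],2),'pos',s['eef_pos'].round(4),'F',s['force'].round(1),'gap',round(s['finger_gap'],3),'q',s['joint_pos'].round(2) if hasattr(s['joint_pos'],'round') else s['joint_pos'])
if a: print(move(s,a[:3],a[3]))
E
python3 st.py .6125 -.282 .145 -21.7
```

```text
clock: 0.72
eef_pos: [0.4609, -0.3979, 0.1756]
tcp_rot: [0.398, -0.398, 0.585, -0.584]
force: [-0.3, -1.2, 0.7]
finger_gap: 0.997
t 0.72 pos [ 0.4609 -0.3979  0.1756] F [-0.3 -1.2  0.7] gap 0.997 q [-0.84  0.22  1.62 -0.    1.31 -0.47]
(array([-0.3267,  0.0612,  0.1972]), array([ 0.0002,  0.0018, -0.0001]))
```

```bash
python3 -m inch '[[[-0.31,0.06,0.19],[0,0,0],0],[[-0.31,0.06,0.19],[0,0,0],0],[[-0.31,0.06,0.19],[0,0,0],0],[[-0.31,0.06,0.19],[0,0,0],0],[[-0.31,0.06,0.19],[0,0,0],0]]' >/dev/null
python3 st.py .6125 -.282 .031 -21.7
python3 - <<'E'
from h import *
from workcell import viewer
f=viewer.grab_frame('side');pickle.dump(f,open('side1.pkl','wb'))
g=viewer.grab_frame('top');pickle.dump(g,open('top1.pkl','wb'))
a=cv2.resize(f['image'][230:384,230:400,::-1],None,fx=2.4,fy=2.4);b=cv2.resize(g['image'][120:280,310:450,::-1],None,fx=2.4,fy=2.4)
im=np.zeros((600,800,3),np.uint8);im[:a.shape[0],:a.shape[1]]=a;im[:b.shape[0],420:420+b.shape[1]]=b
cv2.imwrite('pics/2.png',im[:400])
E
```

```text
t 1.35 pos [ 0.6048 -0.2905  0.1456] F [-0.2 -0.3  0.3] gap 1.002 q [-0.56  0.39  1.47 -0.    1.29 -0.19]
(array([-0.0216,  0.2292,  0.0084]), array([0.0007, 0.0003, 0.0002]))
```

View pics/2.png

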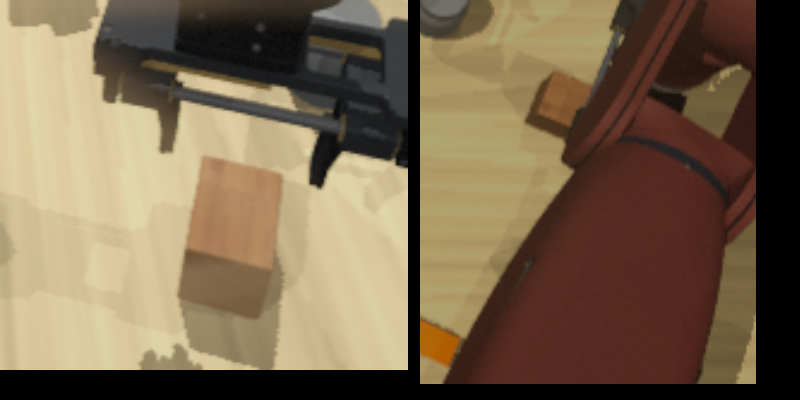

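The fingers at (170,130) and (325,165) straddle the block at (230,235). I'll align, descend and grip.

```bash
python3 -m inch '[[[-0.022,0.0,0.008],[0,0,0],0],[[-0.022,0.07,0.008],[0,0,0],0],[[-0.022,0.15,0.008],[0,0,0],0],[[-0.022,0.229,0.008],[0,0,0],0],[[-0.022,0.229,0.008],[0,0,0],0]]' 20 >/dev/null
python3 st.py .6125 -.282 .031 -21.7
python3 -m inch '[[[0,0,0],[0,0,0],90],[[0,0,0],[0,0,0],150],[[0,0,0],[0,0,0],150],[[0,0,0],[0,0,0],150],[[0,0,0],[0,0,0],150]]' 20 >/dev/null
python3 st.py .6125 -.282 .031 -21.7
```

```text
t 2.08 pos [ 0.61   -0.2804  0.0279] F [ 0.9 -0.4  0. ] gap 1.005 q [-0.55  0.52  1.52  0.    1.1  -0.17]
(array([ 0.0011, -0.0062,  0.0058]), array([ 0.0038, -0.0006, -0.0007]))
t 2.7 pos [ 0.6139 -0.2823  0.0334] F [-0.3  0.9  5.5] gap 0.685 q [-0.55  0.52  1.52 -0.    1.1  -0.17]
(array([ 0.0004,  0.0047, -0.0028]), array([-0.0009, -0.0001,  0.0002]))
```

Gripped, with an opening of 59.6 mm. Lifting.

```bash
python3 -m inch '[[[0,-0.06,0],[0,0,0],150],[[0,-0.1,0],[0,0,0],150],[[0,-0.1,0],[0,0,0],150]]' 25 >/dev/null
python3 st.py .5127 -.086 .08 2.1
```

```text
t 3.08 pos [ 0.6146 -0.2827  0.084 ] F [ 0.6  0.1 -3.6] gap 0.686 q [-0.55  0.46  1.5   0.    1.18 -0.17]
(array([-0.2901,  0.0065, -0.3348]), array([-0.002 , -0.2078,  0.0008]))
```

```bash
python3 -m inch '[[[-0.29,0,-0.335],[0,-0.208,0],150],[[-0.29,0,-0.335],[0,-0.208,0],150],[[-0.29,0,-0.335],[0,-0.208,0],150],[[-0.29,0,-0.335],[0,-0.208,0],150],[[-0.29,0,-0.335],[0,-0.208,0],150]]' 25 >/dev/null
python3 st.py
python3 -m inch '[[[0,0,0],[0,0,0],150],[[0,0,0],[0,0,0],150]]' >/dev/null
python3 st.py .5127 -.086 .038 2.1
python3 - <<'E'
from h import *
from workcell import viewer
f=viewer.grab_frame('side');pickle.dump(f,open('side2.pkl','wb'))
g=viewer.grab_frame('top');pickle.dump(g,open('top2.pkl','wb'))
a=cv2.resize(f['image'][120:280,200:333,::-1],None,fx=3,fy=3);b=cv2.resize(g['image'][140:270,180:380,::-1],None,fx=2,fy=2)
im=np.zeros((480,800,3),np.uint8);im[:a.shape[0],:a.shape[1]]=a;im[:b.shape[0],400:400+b.shape[1]]=b
cv2.imwrite('pics/3.png',im)
E
```

```text
t 3.7 pos [ 0.5089 -0.0826  0.0803] F [ 0.3  0.  -2.6] gap 0.688 q [-0.31  0.12  1.93  0.    1.1  -0.35]
t 3.95 pos [ 0.5116 -0.0861  0.0817] F [ 0.1 -1.  -3.3] gap 0.689 q [-0.32  0.12  1.92 -0.    1.1  -0.35]
(array([-0.0002,  0.0874,  0.0021]), array([-0.0001, -0.0003,  0.0001]))
```

View pics/3.png

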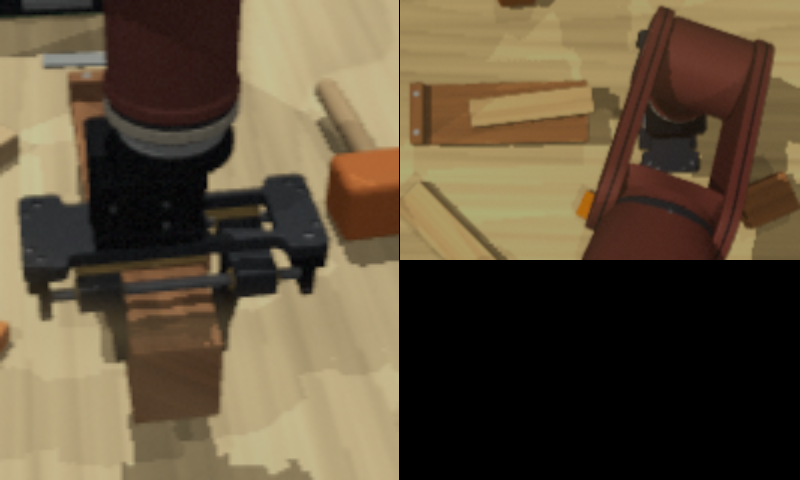

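The block is held in line with the riser, with its front face at crop px (131–221, 345–420). I'll check its offset before lowering.

Run:
```python
from h import *
f=pickle.load(open('side2.pkl','rb'))
p=np.array([(131,422),(219,413),(221,344),(132,348)])/3+[200,120]
b=onplane(f,p[:2],.0495);t=onplane(f,p[2:],.1195)
print(b.round(4),t.round(4),'expect front edge centre',(np.array([.509,.014])+.14*np.array([.0366,-.9993])).round(4))
```

```text
[[ 0.482  -0.125   0.0495]
 [ 0.5429 -0.1234  0.0495]] [[ 0.5414 -0.1259  0.1195]
 [ 0.4838 -0.1234  0.1195]] expect front edge centre [ 0.5141 -0.1259]
```

```bash
python3 -m inch '[[[0.003,0.04,0.002],[0,0,0],150],[[0.003,0.075,0.002],[0,0,0],150],[[0.003,0.099,0.002],[0,0,0],150],[[0.003,0.099,0.002],[0,0,0],150],[[0.003,0.099,0.002],[0,0,0],150]]' 25 
python3 st.py
python3 -m inch '[[[0,0,0],[0,0,0],120],[[0,0,0],[0,0,0],60],[[0,0,0],[0,0,0],20],[[0,0,0],[0,0,0],20],[[0,0,0],[0,0,0],20]]'
python3 -m inch '[[[0,-0.05,0],[0,0,0],20],[[0,-0.15,0],[0,0,0],20],[[0,-0.27,0],[0,0,0],20],[[0,-0.27,0],[0,0,0],20],[[0,-0.27,0],[0,0,0],20]]' >/dev/null
python3 st.py .5013 .220 .13 2.1
```

```text
clock: 4.68
eef_pos: [0.5121, -0.0867, 0.032]
tcp_rot: [-0.509, 0.509, -0.491, 0.491]
force: [-0.8, -0.4, -3.8]
finger_gap: 0.688
t 4.67 pos [ 0.5121 -0.0867  0.032 ] F [-0.8 -0.4 -3.8] gap 0.688 q [-0.32  0.2   1.94  0.    1.   -0.36]
clock: 5.3
eef_pos: [0.5124, -0.0867, 0.0325]
tcp_rot: [0.509, -0.509, 0.491, -0.491]
force: [-0.1, 0.0, 0.1]
finger_gap: 0.913
t 5.92 pos [ 0.5121 -0.0866  0.1672] F [-0.3 -0.1 -1.3] gap 0.922 q [-0.32  0.01  1.86  0.    1.27 -0.36]
(array([-0.6136,  0.0743,  0.0011]), array([-0.0001,  0.0002,  0.    ]))
```

```bash
python3 -m inch '[[[-0.614,0,0],[0,0,0],225],[[-0.614,0,0],[0,0,0],225],[[-0.614,0,0],[0,0,0],225],[[-0.614,0,0],[0,0,0],225],[[-0.614,0,0],[0,0,0],225]]' >/dev/null
python3 -m inch '[[[0,0,0],[0,0,0],225],[[0,0,0],[0,0,0],225]]' >/dev/null
python3 st.py .5015 .221 .0765 2.1
python3 - <<'E'
from h import *
from workcell import viewer
f=viewer.grab_frame('side');pickle.dump(f,open('side3.pkl','wb'))
g=viewer.grab_frame('top');pickle.dump(g,open('top3.pkl','wb'))
a=cv2.resize(f['image'][120:270,200:333,::-1],None,fx=4,fy=4);b=cv2.resize(g['image'][150:230,180:340,::-1],None,fx=1.6,fy=1.6)
im=np.zeros((600,800,3),np.uint8);im[:a.shape[0],:a.shape[1]]=a;im[:b.shape[0],540:540+b.shape[1]]=b
cv2.imwrite('pics/4.png',im)
E
```

```text
t 6.8 pos [0.4997 0.2196 0.1653] F [ 0.4 -0.8 -0.2] gap 0.205 q [ 0.27  0.08  1.79 -0.    1.27  0.23]
(array([-0.0028,  0.1777,  0.0044]), array([0.0017, 0.0007, 0.0007]))
```

View pics/4.png

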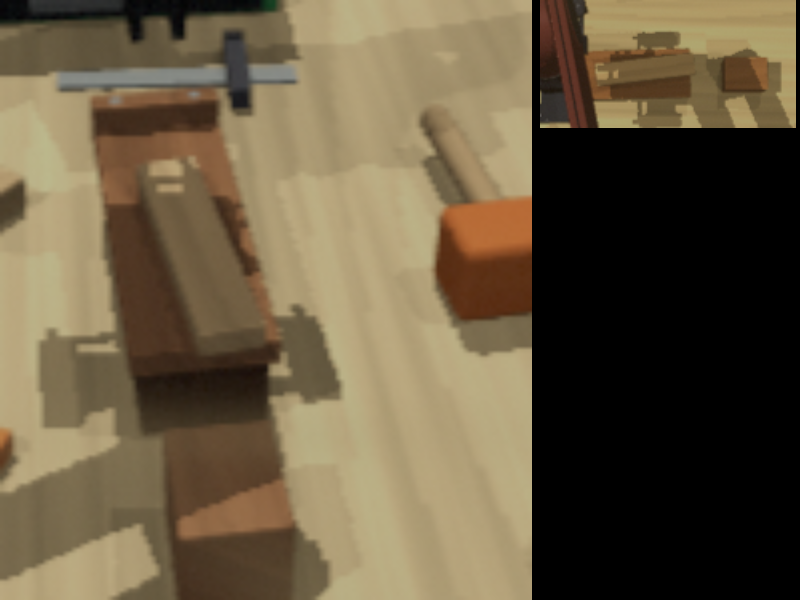

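The block stands in line with the riser, top face at crop px (165–292, 425–535), with the riser edge at about (135–278, 350–375). I'll measure the gap and squareness.

Run:
```python
from h import *
f=pickle.load(open('side3.pkl','rb'));g=pickle.load(open('top3.pkl','rb'))
s=lambda p:np.array(p)/4+[200,120]
P=onplane(f,s([(177,537),(293,526),(275,423),(165,434)]),.07);print('block side',P.round(4),P.mean(0).round(4))
R=onplane(f,s([(133,366),(278,350)]),.07);print('riser end',R.round(4),R.mean(0).round(4))
im=cv2.cvtColor(g['image'],cv2.COLOR_RGB2HSV)[150:230,280:340]
rgb=g['image'][150:230,280:340].astype(int)
m=((rgb[...,0]>1.55*rgb[...,1])).astype(np.uint8)
m=cv2.morphologyEx(m,cv2.MORPH_OPEN,np.ones((3,3)))
c=max(cv2.findContours(m,0,2)[0],key=cv2.contourArea);r=cv2.minAreaRect(c);b=cv2.boxPoints(r)+[280,150]
Q=onplane(g,b,.07);print('block top-view',Q.round(4),Q.mean(0).round(4),cv2.contourArea(c))
# gap pixels top view row mid
row=200;print(g['image'][198,270:320].tolist())
```

```text
block side [[ 0.4834 -0.126   0.07  ]
 [ 0.5425 -0.1249  0.07  ]
 [ 0.5437 -0.0499  0.07  ]
 [ 0.4831 -0.0521  0.07  ]] [ 0.5132 -0.0882  0.07  ]
riser end [[0.4693 0.0048 0.07  ]
 [0.5537 0.0099 0.07  ]] [0.5115 0.0074 0.07  ]Traceback (most recent call last):
  File "<stdin>", line 10, in <module>
ValueError: max() iterable argument is empty
```

The block is square to within about 1°, centred at about (0.513,-0.086), and the gap is about 60 mm. Next I lower the closed pair of fingers behind the batten; together they form a 45 mm wide flat pusher.

```bash
python3 -m inch '[[[-0.003,0.05,0.003],[0,0,0],225],[[-0.003,0.1,0.003],[0,0,0],225],[[-0.003,0.15,0.003],[0,0,0],225],[[-0.003,0.176,0.003],[0,0,0],225],[[-0.003,0.176,0.003],[0,0,0],225]]' 
python3 st.py .4995 .095 .0765 2.1
python3 - <<'E'
from h import *
from workcell import viewer
f=viewer.grab_frame('side');pickle.dump(f,open('side4.pkl','wb'))
a=cv2.resize(f['image'][100:250,190:323,::-1],None,fx=4,fy=4)
cv2.imwrite('pics/5.png',a)
E
```

```text
clock: 7.52
eef_pos: [0.5018, 0.2206, 0.0784]
tcp_rot: [-0.508, 0.509, -0.491, 0.491]
force: [0.6, 0.6, 0.3]
finger_gap: 0.116
t 7.53 pos [0.5018 0.2206 0.0784] F [0.6 0.6 0.3] gap 0.116 q [ 0.27  0.19  1.85 -0.    1.1   0.23]
(array([ 0.2508,  0.0039, -0.0134]), array([ 0.0011, -0.0006,  0.0003]))
```

View pics/5.png

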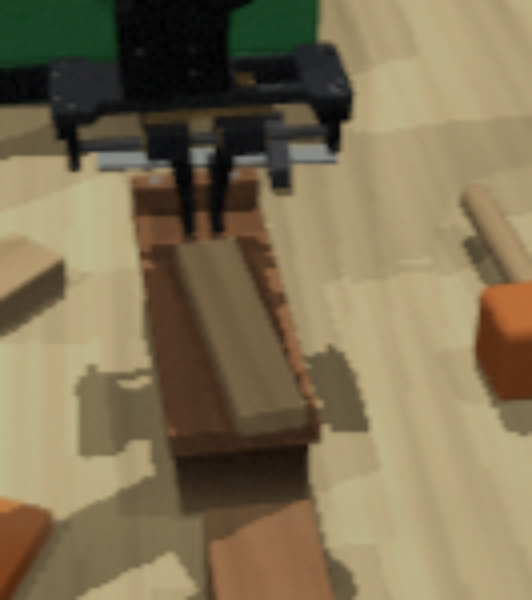

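The fingers at (188,220) and (218,220) are just behind the batten's rear end. They are thin, so I'll open them to about 28 mm for a wide two-point push and then push slowly.

```bash
python3 -m inch '[[[0,0,0],[0,0,0],175],[[0.01,0.002,0],[0,0,0],175],[[0.02,0.002,0],[0,0,0],175],[[0.03,0.002,0],[0,0,0],175],[[0.04,0.002,0],[0,0,0],175]]'  >/dev/null
python3 st.py
python3 -m inch '[[[0.02,0,0],[0,0,0],175],[[0.04,0,0],[0,0,0],175],[[0.06,0,0],[0,0,0],175],[[0.08,0,0],[0,0,0],175],[[0.1,0,0],[0,0,0],175]]'  >/dev/null
python3 st.py .506 .086 .0765 2.1
python3 - <<'E'
from h import *
from workcell import viewer
f=viewer.grab_frame('side');pickle.dump(f,open('side5.pkl','wb'))
a=cv2.resize(f['image'][100:250,190:323,::-1],None,fx=4,fy=4)
cv2.imwrite('pics/6.png',a)
E
```

```text
t 8.2 pos [0.5031 0.2013 0.0784] F [-0.2  0.1  0.4] gap 0.315 q [ 0.24  0.18  1.87 -0.    1.1   0.2 ]
t 8.82 pos [0.5049 0.1511 0.0783] F [-0.1  1.9  0. ] gap 0.314 q [0.14 0.14 1.9  0.   1.09 0.1 ]
(array([ 0.1301,  0.0037, -0.0027]), array([-0.    ,  0.0001, -0.    ]))
```

View pics/6.png

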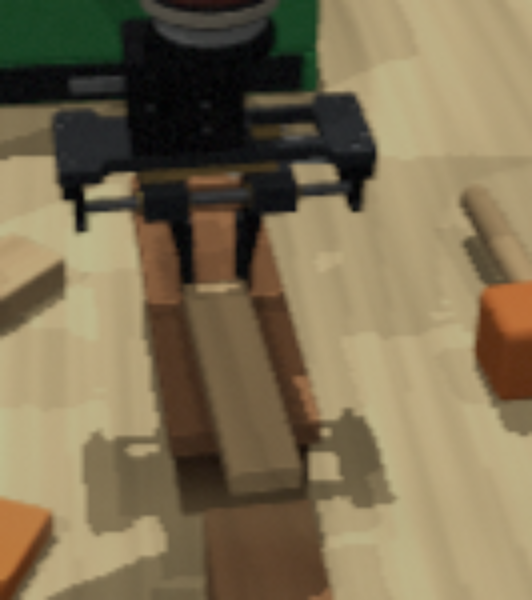

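The batten is rotating straight, with its front at (265,480) about to cross the gap. Continuing.

```bash
python3 -m inch '[[[0.015,0,0],[0,0,0],175],[[0.03,0,0],[0,0,0],175],[[0.045,0,0],[0,0,0],175],[[0.06,0,0],[0,0,0],175],[[0.07,0,0],[0,0,0],175]]'  >/dev/null
python3 st.py
python3 -m inch '[[[0.01,0,0],[0,0,0],175],[[0.02,0,0],[0,0,0],175],[[0.03,0,0],[0,0,0],175],[[0.04,0,0],[0,0,0],175],[[0.04,0,0],[0,0,0],175]]'  >/dev/null
python3 st.py .506 .084 .0765 2.1
python3 - <<'E'
from h import *
from workcell import viewer
f=viewer.grab_frame('side');pickle.dump(f,open('side6.pkl','wb'))
g=viewer.grab_frame('top');pickle.dump(g,open('top6.pkl','wb'))
a=cv2.resize(f['image'][140:270,210:310,::-1],None,fx=4.5,fy=4.5);b=cv2.resize(g['image'][165:225,240:325,::-1],None,fx=4,fy=4)
im=np.zeros((600,800,3),np.uint8);im[:a.shape[0],:a.shape[1]]=a;im[:b.shape[0],455:455+b.shape[1]]=b
cv2.imwrite('pics/7.png',im)
E
```

```text
t 9.5 pos [0.5062 0.1162 0.0783] F [ 0.5  0.5 -0.4] gap 0.313 q [ 0.07  0.12  1.92 -0.    1.09  0.04]
t 10.12 pos [0.507  0.0963 0.0783] F [-0.2  0.2  0.1] gap 0.312 q [ 0.03  0.12  1.93 -0.    1.09 -0.  ]
(array([ 0.0245,  0.0036, -0.0029]), array([-0.    , -0.0001,  0.0001]))
```

View pics/7.png

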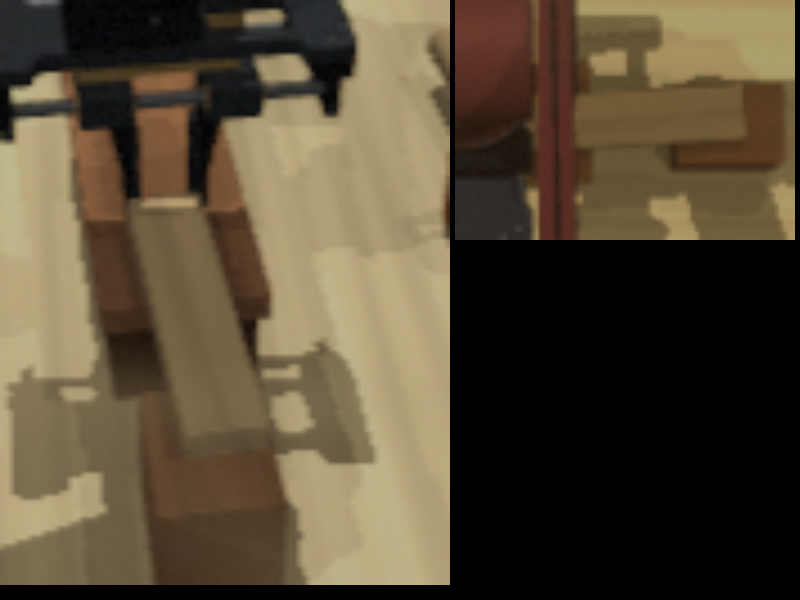

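The batten now bridges the gap with its front end on the block, at side crop (183–268, 430). I'll measure how far is left and the remaining yaw.

Run:
```python
from h import *
f=pickle.load(open('side6.pkl','rb'));g=pickle.load(open('top6.pkl','rb'))
s=lambda p:np.array(p)/4.5+[210,140]
t=lambda p:(np.array(p)-[455,0])/4+[240,165]
P=onplane(f,s([(130,213),(207,207),(268,428),(183,435)]),.088);print(P.round(4),P.mean(0).round(4))
an=lambda d:np.degrees(np.arctan2(d[1],d[0])).round(2)
print('ang',an(P[3]-P[0]),an(P[2]-P[1]))
Q=onplane(g,t([(575,96),(743,87),(745,138),(575,147)]),.088);print(Q.round(4),'ang',an(Q[1]-Q[0]),an(Q[2]-Q[3]))
B=onplane(g,t([(784,83),(784,164),(672,164)]),.07);print('block far end',B.round(4))
B=onplane(f,s([(155,517),(287,505)]),.07);print('block far side',B.round(4))
```

```text
[[ 0.4875  0.0699  0.088 ]
 [ 0.5288  0.0708  0.088 ]
 [ 0.5385 -0.0957  0.088 ]
 [ 0.4994 -0.096   0.088 ]] [ 0.5135 -0.0128  0.088 ]
ang -85.89 -86.69
[[ 0.5254  0.0271  0.088 ]
 [ 0.5343 -0.0948  0.088 ]
 [ 0.4971 -0.0963  0.088 ]
 [ 0.4881  0.0265  0.088 ]] ang -85.81 -85.84
block far end [[ 0.5406 -0.1273  0.07  ]
 [ 0.4805 -0.1273  0.07  ]
 [ 0.4789 -0.0452  0.07  ]]
block far side [[ 0.4836 -0.1277  0.07  ]
 [ 0.5433 -0.1269  0.07  ]]
```

```bash
python3 -m inch '[[[0.006,0,0],[0,0,0],175],[[0.012,0,0],[0,0,0],175],[[0.018,0,0],[0,0,0],175],[[0.021,0,0],[0,0,0],175],[[0.021,0,0],[0,0,0],175]]'  >/dev/null
python3 st.py
python3 -m inch '[[[-0.03,0,0],[0,0,0],175],[[-0.06,-0.05,0],[0,0,0],255],[[-0.06,-0.17,0],[0,0,0],255],[[-0.06,-0.25,0],[0,0,0],255],[[-0.06,-0.25,0],[0,0,0],255]]' >/dev/null
python3 st.py .57 -.08 .2 2.1
python3 - <<'E'
from h import *
from workcell import viewer
f=viewer.grab_frame('side');pickle.dump(f,open('side7.pkl','wb'))
g=viewer.grab_frame('top');pickle.dump(g,open('top7.pkl','wb'))
a=cv2.resize(f['image'][150:280,220:300,::-1],None,fx=4.5,fy=4.5);b=cv2.resize(g['image'][165:225,200:325,::-1],None,fx=3.4,fy=3.4)
im=np.zeros((590,800,3),np.uint8);im[:a.shape[0],:a.shape[1]]=a;im[:b.shape[0],365:365+b.shape[1]]=b
cv2.imwrite('pics/8.png',im)
E
```

```text
t 10.85 pos [0.5074 0.086  0.0783] F [ 0.1 -0.6  0.5] gap 0.31 q [ 0.01  0.11  1.94 -0.    1.09 -0.02]
t 11.47 pos [0.5088 0.1175 0.2078] F [-0.8 -0.3 -0.5] gap 0.018 q [ 0.08 -0.02  1.82  0.    1.34  0.04]
(array([0.3992, 0.0162, 0.1074]), array([-0.0041,  0.0005, -0.0002]))
```

View pics/8.png

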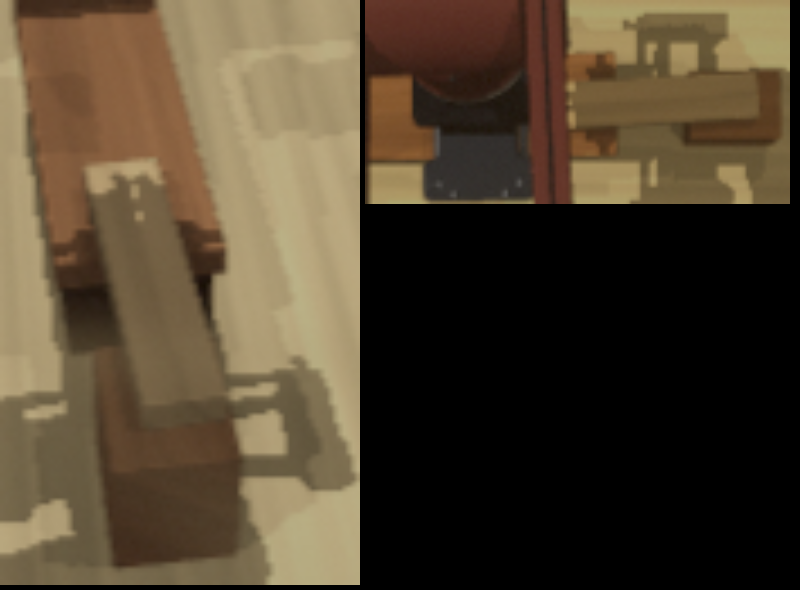

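Run:
```python
from h import *
f=pickle.load(open('side7.pkl','rb'));g=pickle.load(open('top7.pkl','rb'))
s=lambda p:np.array(p)/4.5+[220,150]
t=lambda p:(np.array(p)-[365,0])/3.4+[200,165]
an=lambda d:np.degrees(np.arctan2(d[1],d[0])).round(2)
P=onplane(f,s([(84,167),(158,158),(230,401),(141,408)]),.088);print(P.round(4),P.mean(0).round(4),'ang',an(P[3]-P[0]),an(P[2]-P[1]))
Q=onplane(g,t([(570,82),(757,73),(757,118),(572,127)]),.088);print(Q.round(4),Q.mean(0).round(4),'ang',an(Q[1]-Q[0]),an(Q[2]-Q[3]))
print('block far',onplane(f,s([(112,474),(240,462)]),.07).round(4),onplane(g,t([(779,72),(779,139)]),.07).round(4))
print('riser end',onplane(f,s([(55,279),(224,268)]),.07).round(4),onplane(g,t([(615,56),(615,150)]),.07).round(4))
```

```text
[[ 0.487   0.0708  0.088 ]
 [ 0.5271  0.0745  0.088 ]
 [ 0.5401 -0.1073  0.088 ]
 [ 0.4996 -0.1073  0.088 ]] [ 0.5134 -0.0173  0.088 ] ang -85.95 -85.92
[[ 0.5245  0.0554  0.088 ]
 [ 0.5353 -0.1043  0.088 ]
 [ 0.4966 -0.1044  0.088 ]
 [ 0.4859  0.0529  0.088 ]] [ 0.5106 -0.0251  0.088 ] ang -86.12 -86.09
block far [[ 0.4844 -0.129   0.07  ]
 [ 0.5422 -0.128   0.07  ]] [[ 0.5393 -0.1259  0.07  ]
 [ 0.4808 -0.1258  0.07  ]]
riser end [[0.4669 0.0033 0.07  ]
 [0.5533 0.0028 0.07  ]] [[0.5507 0.0168 0.07  ]
 [0.4686 0.0155 0.07  ]]
```

Lengthwise it is centred: batten centre y≈-0.016 against the gap middle at -0.016. It is still yawed about 2° from the riser, with its front about 4 mm to +x. I'll nudge the front from the +x side with the shut fingers.

```bash
python3 -m inch '[[[0.408,0,0.09],[0,0,0],255],[[0.408,0,0.09],[0,0,0],255],[[0.408,0,0.09],[0,0,0],255],[[0.408,0,0.09],[0,0,0],255],[[0.408,0,0.09],[0,0,0],255]]'  >/dev/null
python3 -m inch '[[[0,0.08,0],[0,0,0],255],[[0,0.16,0],[0,0,0],255],[[0,0.23,0],[0,0,0],255],[[0,0.258,0],[0,0,0],255],[[0,0.258,0],[0,0,0],255]]'  >/dev/null
python3 st.py .546 -.085 .0785 2.1
python3 - <<'E'
from h import *
from workcell import viewer
f=viewer.grab_frame('side');pickle.dump(f,open('side8.pkl','wb'))
a=cv2.resize(f['image'][150:280,220:320,::-1],None,fx=4.5,fy=4.5)
cv2.imwrite('pics/9.png',a)
E
```

```text
t 12.82 pos [ 0.5578 -0.0845  0.0734] F [ 0.4 -0.9  0.5] gap 0.007 q [-0.29  0.23  1.81  0.    1.1  -0.33]
(array([ 0.0001, -0.0102, -0.0237]), array([ 0.0012,  0.0008, -0.0005]))
```

View pics/9.png

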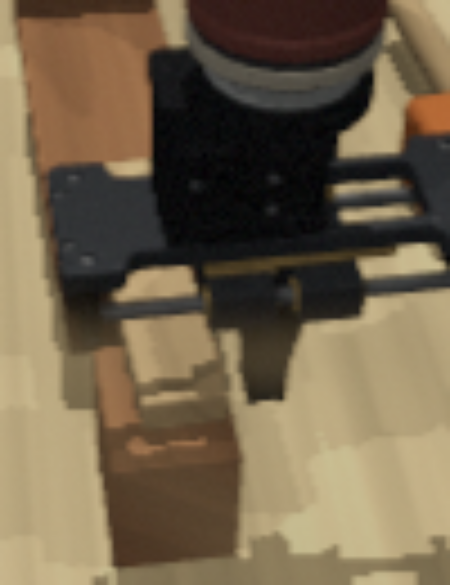

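The shut fingers (248–285, 395) are beside the batten's front. Nudging gently.

```bash
python3 -m inch '[[[0,-0.01,-0.01],[0,0,0],255],[[0,-0.01,-0.02],[0,0,0],255],[[0,-0.01,-0.028],[0,0,0],255],[[0,-0.01,-0.035],[0,0,0],255],[[0,-0.01,-0.035],[0,0,0],255]]'  >/dev/null
python3 st.py
python3 -m inch '[[[0,0,0.02],[0,0,0],255],[[0,-0.02,0.03],[0,0,0],255],[[0,-0.12,0.03],[0,0,0],255],[[-0.1,-0.24,0.03],[0,0,0],255],[[-0.22,-0.3,0.03],[0,0,0],255]]' >/dev/null
python3 -m inch '[[[-0.25,0,0],[0,0,0],255],[[-0.3,0,0],[0,0,0],255],[[-0.3,0,0],[0,0,0],255],[[-0.3,0,0],[0,0,0],255]]' >/dev/null
python3 st.py
python3 - <<'E'
from h import *
from workcell import viewer
f=viewer.grab_frame('side');pickle.dump(f,open('side9.pkl','wb'))
g=viewer.grab_frame('top');pickle.dump(g,open('top9.pkl','wb'))
a=cv2.resize(f['image'][150:280,220:300,::-1],None,fx=4.5,fy=4.5);b=cv2.resize(g['image'][165:225,200:325,::-1],None,fx=3.4,fy=3.4)
im=np.zeros((590,800,3),np.uint8);im[:a.shape[0],:a.shape[1]]=a;im[:b.shape[0],365:365+b.shape[1]]=b
c=cv2.resize(g['image'][:,:,::-1],None,fx=.8,fy=.8);im[240:240+c.shape[0],370:370+c.shape[1]]=c
cv2.imwrite('pics/10.png',im)
E
```

```text
t 13.5 pos [ 0.5409 -0.0866  0.0793] F [-0.1  0.2  0. ] gap 0.006 q [-0.3   0.19  1.85  0.    1.1  -0.34]
t 14.62 pos [0.5473 0.1596 0.2201] F [1.1 0.4 0.6] gap 0.004 q [0.15 0.09 1.68 0.   1.37 0.1 ]
```

View pics/10.png

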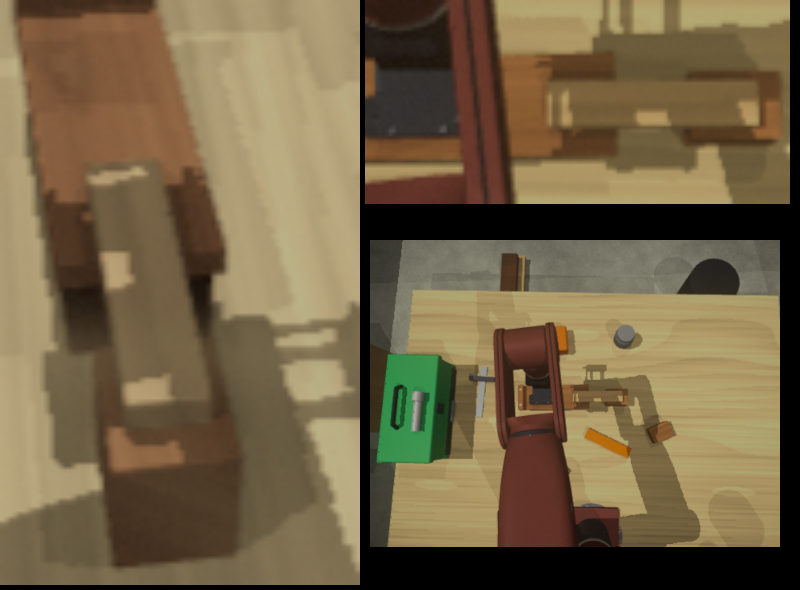

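The batten now lies nearly parallel to the riser, with its top at (547–757, 81–127) in the top crop. I'll measure the result.

Run:
```python
from h import *
f=pickle.load(open('side9.pkl','rb'));g=pickle.load(open('top9.pkl','rb'))
s=lambda p:np.array(p)/4.5+[220,150]
t=lambda p:(np.array(p)-[365,0])/3.4+[200,165]
an=lambda d:np.degrees(np.arctan2(d[1],d[0])).round(2)
P=onplane(f,s([(87,170),(160,162),(210,402),(121,408)]),.088);print(P.round(4),P.mean(0).round(4),'ang',an(P[3]-P[0]),an(P[2]-P[1]))
Q=onplane(g,t([(547,81),(757,81),(757,126),(547,127)]),.088);print(Q.round(4),Q.mean(0).round(4),'ang',an(Q[1]-Q[0]),an(Q[2]-Q[3]))
print('block far',onplane(f,s([(112,474),(240,462)]),.07).round(4),onplane(g,t([(779,72),(779,139)]),.07).round(4))
print('block near/sides top',onplane(g,t([(686,72),(686,140)]),.07).round(4))
print('riser end',onplane(g,t([(615,55),(615,152)]),.07).round(4),onplane(g,t([(520,54),(520,157)]),.07).round(4))
# edge lines by gradient in top view: batten long edges, sub-pixel
G=cv2.GaussianBlur(cv2.cvtColor(g['image'],cv2.COLOR_RGB2GRAY),(0,0),.8).astype(float)
```

```text
[[ 0.4884  0.0681  0.088 ]
 [ 0.5278  0.071   0.088 ]
 [ 0.531  -0.1069  0.088 ]
 [ 0.4906 -0.1064  0.088 ]] [ 0.5094 -0.0186  0.088 ] ang -89.26 -88.97
[[ 0.525   0.075   0.088 ]
 [ 0.5284 -0.1044  0.088 ]
 [ 0.4898 -0.1044  0.088 ]
 [ 0.4855  0.0742  0.088 ]] [ 0.5072 -0.0149  0.088 ] ang -88.91 -88.62
block far [[ 0.4844 -0.129   0.07  ]
 [ 0.5422 -0.128   0.07  ]] [[ 0.5393 -0.1259  0.07  ]
 [ 0.4808 -0.1258  0.07  ]]
block near/sides top [[ 0.5378 -0.0452  0.07  ]
 [ 0.4784 -0.0457  0.07  ]]
riser end [[0.5516 0.0168 0.07  ]
 [0.4668 0.0155 0.07  ]] [[0.5509 0.0996 0.07  ]
 [0.4609 0.0974 0.07  ]]
```

Final state: yaw is within about 1°, sideways offset is about 2 mm, and the lengthwise centre is within about 3 mm. The robot is clear and everything is at rest, so I'm handing in.

```bash
python3 -c "
from workcell import ticket;print(ticket.job_done())"
```

```text
the job is handed in; nothing more can be done
None
```

The job is handed in at about 15 s of the 51 s allowed; no verdict is given.

**What I did**
- I gripped the tall block across its width, stood it in line with the riser's open end and let go of it.
- I then pushed the batten along the riser from its rear end with two fingertips. A small sideways nudge at its front took out about 2° of remaining yaw. It was never gripped or lifted.

**Last checks**
- **Gap:** about 61 mm, with the block in line with the riser to about 2 mm and square to within roughly 2°.
- **Batten:** it lies across the gap on riser and block. Its centre is at y ≈ -15 to -19 mm in the two views, and the middle of the gap is at about -15 mm. It is about 2 mm off the centreline. Its flatness I judged from the pictures only.
- **Yaw:** the batten still lies about 1° off the riser's line. I left it, because another nudge risked more than it would gain.
- **Bystanders:** the gripper's path stayed clear of the short block, mallet, jar and square. I did not measure them again, and the arm partly hid the mallet and the square in the last picture.

**Disagreement:** the riser's open end measured about 10 mm nearer to the block in some side-view picks. Those picks were on shadowed edges, so I trusted the top view and the unshadowed first pictures. If the side view were right, the gap would be about 50 mm.

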